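Hang the rinsed tube carrier on the turning draining tree

ROBOT

A 6-joint arm with a two-finger parallel gripper is mounted at the origin on the work surface. World frame = base frame: x ahead of the robot, y to its left, z up, the work surface at z = 0. Lengths are in m, angles in rad, forces in N, time in s.
With the tool pointing down it reaches from about 0.35 to 0.85 m from the base axis. Payload 8.1 kg.
Tool frame: the origin (TCP) lies midway between the tips of the shut fingers; the grasp point (between the pads) lies 19 mm behind it; z points along the fingers, y is the line along which they close (so a half turn about z gives the same grasp; the last joint's range is limited). The gripper opens to 93 mm and grips with 3 to 60 N. Pads are 15 mm wide; open, the fingers measure 128 mm over their backs; the gripper's body (75 mm by 188 mm) begins 65 mm behind the grasp point.
Start: joints at [1.051, 0.13, 1.488, -0, 1.523, -0.085], TCP at [0.253, 0.544, 0.219] pointing down, gripper open.
Joint ranges: [-2.96, 2.96], [-0.89, 2.26], [0.02, 2.5], [-1.34, 4.48], [0, 2.73], [-2.66, 2.66]. Speed limits (rad/s): [2.39, 2.39, 2.79, 3.14, 3.14, 3.14].

INTERFACE

Orientations are given as a rotation vector (axis times angle).
In Python, from plant import robot, cams gives the robot as it stands. The module is installed in compiled form; this text tells all that it offers.
- The arm moves only by the tool play_rows, never from a script. Its arguments are lists of equal length, an entry for each row: "slide": the shift along the tool's x, y, z scaled (see below), a list of three; "twist": the turn, a rotation vector about the tool's x, y, z scaled (see below), a list of three. A call has exactly 8 rows; each row shifts and turns the commanded pose from where the row before left it, along the tool's axes as they then stand; what a row does not reach is not made up. The controller multiplies each number of a shift by 25 cm and each number of a turn by 60 degrees. A row lasts 1/10 s, in which the tool goes at most 50 mm and 8.59 degrees, less where a joint would pass 70% of its speed; a pose out of reach is approached as far as the arm can. A call with a number of a shift or a turn outside -1 to 1 is refused whole. A call with a gripper value outside its range is refused whole. "fingers" is the closure, from -1 (fully open) to 1 (shut), set as the call begins (left out, the last holds). The fingers move at their own pace and stop on an object; "force" is the grip in N (left out, the last holds). Time passes only in rows, so rows that do not move let the fingers close, or fill a call up. It gives the time, the measured TCP pose, the force, the opening and the grip force at its end, in the units of the state.
- robot.read_state(): the state, without advancing time (a new reading comes with each control period).
- cams.read_camera(name): name is "scene" or "top" or "wrist"; returns (picture, depth): 480x640x3 uint8, red, green, blue; 480x640 float32, m along the optical axis (not along the pixel's ray), 0 where there is no reading.
- cams.get_calibration(name): a dict with "fx", "fy", "cx", "cy" (pixels), "world_from_camera" (4x4, takes a point from camera to world coordinates). Camera axes: x right, y down, z forward; pixel columns grow to the right and rows downward; lengths in m; the calibration is good to about 2 mm. A picture is of the moment at which its call begins: read the wrist's pose just before it. get_calibration takes no time and is no camera call; for the wrist camera it gives the pose at the moment of the call.
- robot.close_job(): hands the job in; it is judged then, once.
The state is a dict: "t": time; "q": joint angles; "dq": joint speeds; "joint_torque": joint torques, N m; "tool_pos": TCP position; "orientation": TCP orientation; "force": force on the tool from outside, world axes, zero at the start; "wrist_torque": the same for the moment, N m; "opening": finger opening in m; "gripper_force": force on a finger pad.
Only numpy, scipy, OpenCV 4.12 (cv2) and the standard library are available. Lean on these libraries where they do the work, as an engineer would, in place of code of your own. Each camera call takes 0.05 s, during which the arm holds its last target. There are 200 camera calls.

TASK

Hang the rinsed tube carrier up to drain: turn the draining tree until its one empty branch stands over the long toe of its foot, then slide the standing carrier's eye well onto that branch and let it hang there freely and at rest, the branch still over the toe. The branch has been bent a little and is not quite where it should be, so feel your way on gently and do not force the carrier against the tree; leave everything else on the bench where it is.

Things in the scene. Friction and masses are not known exactly. Their poses are not given: they have to be found in the camera images.
- carrier: Loose blue plastic tube carrier standing on the bench, 90 to 170 g (two alike already hang on the tree and stay there). Origin: centre of its underside, z up. Foot block 34 (x) by 70 (y) by 30 mm high with tube wells; from its middle rises a flat panel 8 mm thick (x), 40 mm wide (y), to 130 mm height, with the eye near its top.
- eye (a point): Centre of the carrier's eye, 109.5 mm above its underside; axes as the carrier's. The eye goes right through the panel along x, either face may go first: 13 mm wide (y), from 102 to 117 mm height, a bar above it. The carrier can be held from above by the panel's 40 mm wide sides beside the eye.
- foot: Fixed foot of the draining tree: grey disc 140 mm across, 12 mm high, with one long toe, 26 mm wide, 10 mm high, reaching 130 mm from the centre along the foot's -x, roughly towards the robot. Origin: on the tree's upright turning axis, at bench height.
- tree: The tree: turns endlessly either way about the foot's upright axis and stays where left (1.3 N at 90 mm from the axis turns it). Origin on the axis at bench height, z up. Hub 40 mm across, top at 220 mm. Four branches a quarter turn apart: -x empty; +y and -y hold carriers (eyes 68 mm out, tops at 222 mm), +x a round steel sieve (top at 214 mm); these three things are fast to it.
- branch_mid (a point): Where the middle of the empty branch would be if unbent: 60 mm from the turning axis along the tree's -x, 203 mm high. All branches are round steel rods 8 mm thick, with round ends, reaching 100 mm from the axis and, unbent, rising outwards: centreline 195 mm high at 22 mm from the axis, 211 mm at the tip.
- branch_end (a point): Where the empty branch's tip would be if unbent: 100 mm from the axis, 211 mm high. It is really bent at its root (22 mm out, 195 mm high; straight from there) by up to 0.2 rad sideways and 0.1 rad up or down, so the true tip is up to 16 mm to one side and 8 mm higher or lower. No reading shows this. Firm handling (25 N) does not bend it further.
- pipette: Bystander: grey and white micropipette, 200 mm long, lying flat, 26 mm thick. Origin: centre of its underside (near mid length).
- buffer_bottle: Bystander: clear capped bottle, 70 mm diameter, 150 mm tall. Origin: centre of its underside.
- small_bottle: Bystander: clear capped bottle, 48 mm diameter, 90 mm tall. Origin: centre of its underside.
- jar: Bystander: clear jar with a metal lid, 72 mm diameter, 110 mm tall. Origin: centre of its underside.
- beaker: Bystander: glass beaker, 68 mm diameter, 90 mm tall. Origin: centre of its underside.
- pen: Bystander: ball pen, 140 mm long, 11 mm thick, lying flat. Origin: centre of its underside (near mid length).

How it is judged:
By the outcome, as a careful person would: the job done as asked, in the order asked, and still so for the second after the job is handed in, with the robot touching nothing.
It also fails if it takes over 72 s, if anything falls off the work surface, if the arm or the gripper's body presses on something with over 40 N, if the wrist force passes 120 N, or if a joint passes its speed limit or range.

## Working session

There is one attempt and no reset: what is moved stays moved. The work goes in short steps, Python scripts to look and compute and a tool call to move; the robot and the scene stay as the last step left them, time stands still between calls to the robot, and variables do not carry over. Pictures are saved under pics/ and viewed, at most 10 in all, crops included, and the job is handed in when it is done.

Besides the shell and the picture viewer there is one more tool, called after "Emit:" as a command line: name --argument value ..., lists and objects as JSON in quotes. play_rows: Moves the arm, as the interface text tells. Shifts and turns lie within -1 to 1; 1 stands for 25 cm of shift or 60 degrees of turn. Its arguments: {"type":"object","properties":{"slide":{"type":"array"},"twist":{"type":"array"},"fingers":{"type":"number"},"force":{"type":"number"}},"required":["slide","twist"]}

```bash
mkdir -p pics; cat > h.py <<'E'
import numpy as np, cv2
from plant import robot, cams
from scipy.spatial.transform import Rotation as R
def cloud(name):
    K=cams.get_calibration(name); im,d=cams.read_camera(name)
    v,u=np.mgrid[:480,:640]
    p=np.stack([(u-K['cx'])/K['fx']*d,(v-K['cy'])/K['fy']*d,d],-1)
    T=np.array(K['world_from_camera']); w=p@T[:3,:3].T+T[:3,3]; w[d==0]=np.nan
    return im,w
def save(n,im): cv2.imwrite('pics/'+n,im[:,:,::-1])
E
python3 - <<'E'
from h import *
s=robot.read_state(); print({k:np.round(v,3) for k,v in s.items()})
for n in ('scene','top'):
    im,w=cloud(n); save(n+'0.png',im); np.savez(n+'0.npz',im=im,w=w)
    print(n,np.round(cams.get_calibration(n)['world_from_camera'],3))
E
```

```text
{'t': np.float64(0.0), 'q': array([ 1.051,  0.131,  1.489,  0.   ,  1.523, -0.085]), 'dq': array([ 0.001, -0.003,  0.001,  0.   ,  0.001,  0.001]), 'joint_torque': array([-0.0000e+00, -5.5984e+01, -4.9176e+01,  7.7000e-02,  3.5000e-02,
       -0.0000e+00]), 'tool_pos': array([0.252, 0.544, 0.218]), 'orientation': array([-6.770e-01, -3.067e+00,  3.000e-03]), 'force': array([ 0.456, -0.007,  0.134]), 'wrist_torque': array([ 0.014, -0.001,  0.041]), 'gripper_force': np.float64(0.0), 'opening': np.float64(0.093)}
scene [[ 0.233  0.656 -0.718  1.467]
 [ 0.972 -0.151  0.178 -0.204]
 [ 0.008 -0.74  -0.673  0.972]
 [ 0.     0.     0.     1.   ]]
top [[ 0.    -0.981  0.193  0.385]
 [-1.    -0.006 -0.03   0.015]
 [ 0.03  -0.193 -0.981  1.236]
 [ 0.     0.     0.     1.   ]]
```

View pics/scene0.png

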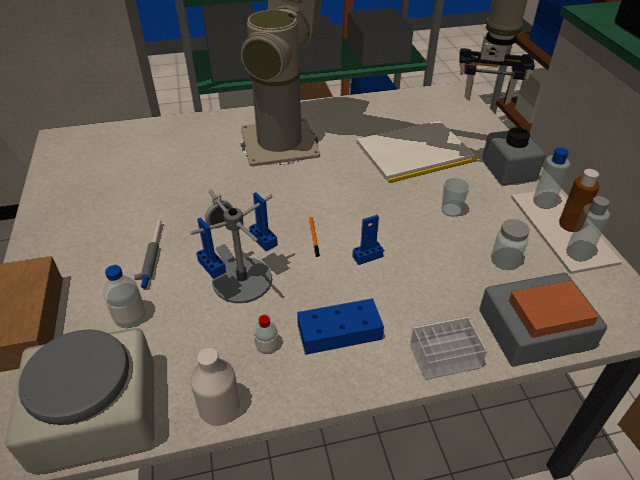

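View pics/top0.png

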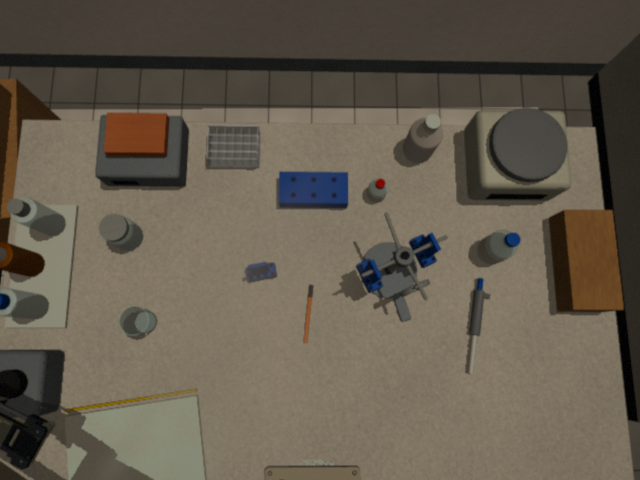

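The top picture shows the tree hub near (403,257), its toe pointing down to (403,315), hanging carriers at (370,275) and (425,250), and the loose carrier at (262,271). I'll zoom in on both views.

```bash
python3 - <<'E'
from h import *
a=np.load('top0.npz'); b=np.load('scene0.npz')
A=cv2.resize(a['im'][200:335,340:450],None,fx=3.6,fy=3.6,interpolation=2)
B=cv2.resize(b['im'][180:310,180:300],None,fx=3.3,fy=3.7,interpolation=2)[:A.shape[0]]
h=min(len(A),len(B)); save('crop.png',np.hstack([A[:h],B[:h]]))
w=np.concatenate([a['w'].reshape(-1,3),b['w'].reshape(-1,3)])
src=np.r_[np.zeros(480*640),np.ones(480*640)]
c=np.concatenate([a['im'].reshape(-1,3),b['im'].reshape(-1,3)]).astype(int)
wt=a['w']
print('top hub px',wt[257,403],'toe',wt[312,403], 'far branch',wt[222,391], 'near',wt[290,420])
# loose carrier: blue
for s in (0,1):
    m=(src==s)&(c[:,2]>c[:,0]+40)&(w[:,2]>.005)&(w[:,2]<.3)
    p=w[m]
    q=p[(abs(p[:,0]-.6)<.35)&(abs(p[:,1])<.4)]
    # cluster printing
    H,xe,ye=np.histogram2d(q[:,0],q[:,1],bins=[14,16],range=[[.25,.95],[-.4,.4]])
    for i,j in zip(*np.where(H>15)): print(s,xe[i].round(2),ye[j].round(2),int(H[i,j]))
# foot disc: grey circle points 8-14mm high
for s in (0,1):
    for lo,hi in((.006,.016),(.212,.226)):
        m=(src==s)&(w[:,2]>lo)&(w[:,2]<hi)&(abs(w[:,0]-.55)<.25)&(abs(w[:,1]+.2)<.2); p=w[m]; print(s,lo,len(p),p.min(0),p.max(0))
E
```

```text
top hub px [ 0.55864859 -0.18251984  0.21787179] toe [ 0.4591454  -0.2185237   0.01092966] far branch [ 0.68581438 -0.19745365 -0.00194192] near [ 0.49221588 -0.21785528  0.20567533]
0 0.5 -0.15 185
0 0.55 -0.3 97
0 0.55 -0.25 61
0 0.55 -0.15 48
0 0.6 -0.25 83
0 0.7 -0.1 159
0 0.7 -0.05 202
0 0.7 0.0 208
0 0.7 0.05 147
0 0.75 -0.1 258
0 0.75 -0.05 364
0 0.75 0.0 380
0 0.75 0.05 260
1 0.5 -0.15 321
1 0.55 -0.3 211
1 0.55 -0.25 16
1 0.55 -0.15 343
1 0.55 0.05 79
1 0.55 0.1 666
1 0.55 0.15 38
1 0.6 -0.3 79
1 0.6 -0.25 400
1 0.7 -0.1 168
1 0.7 -0.05 234
1 0.7 0.0 222
1 0.7 0.05 155
1 0.75 -0.1 357
1 0.75 -0.05 458
1 0.75 0.0 448
1 0.75 0.05 307
1 0.8 -0.1 200
1 0.8 -0.05 279
1 0.8 0.0 270
1 0.8 0.05 178
0 0.006 1912 [ 0.30660179 -0.39975159  0.00600045] [ 7.99675341e-01 -1.24271553e-05  1.59942889e-02]
0 0.212 424 [ 0.47522071 -0.27495365  0.21201032] [ 0.65498819 -0.09609884  0.22566882]
1 0.006 2032 [ 0.31692451 -0.3995725   0.00600258] [ 7.99885462e-01 -1.20055250e-04  1.59851665e-02]
1 0.212 255 [ 0.47870813 -0.27732326  0.21201769] [ 0.65877466 -0.10286851  0.22267331]
```

View pics/crop.png

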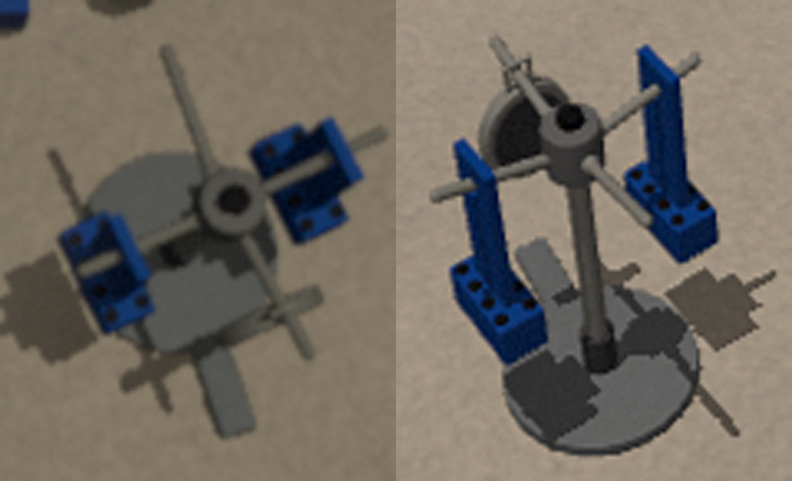

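The crop shows the empty branch pointing away from the robot (its tip at the crop's (168,50)). The sieve is on the near-right branch, and the carriers are at the left and upper right. The toe points down and slightly right. Next I'll measure the geometry.

```bash
python3 - <<'E'
from h import *
for n in('top','scene'):
    f=np.load(n+'0.npz'); w=f['w'].reshape(-1,3); im=f['im'].reshape(-1,3).astype(int)
    blue=im[:,2]>im[:,0]+30
    box=(abs(w[:,0]-.57)<.18)&(abs(w[:,1]+.19)<.18)
    # hub top
    p=w[box&(w[:,2]>.212)&~blue]; p=p[np.hypot(p[:,0]-.562,p[:,1]+.185)<.03]
    (cx,cy),r=cv2.minEnclosingCircle(p[:,:2].astype(np.float32)); print(n,'hub',cx,cy,r,p[:,2].max())
    # disc
    d=w[box&~blue&(w[:,2]>.008)&(w[:,2]<.016)]
    rr=np.hypot(d[:,0]-cx,d[:,1]-cy)
    t=d[(rr>.08)&(rr<.135)]; print(' toe n',len(t),'dir',np.degrees(np.arctan2(*(np.median(t[:,:2],0)-[cx,cy])[::-1])),'z',np.median(t[:,2]), 'maxr',rr[rr<.15].max())
    dd=d[(rr<.074)]; (a,b),r2=cv2.minEnclosingCircle(dd[:,:2].astype(np.float32)); print(' disc',a,b,r2)
    q=w[box&(w[:,2]>.185)&(w[:,2]<.235)]; qb=blue[box&(w[:,2]>.185)&(w[:,2]<.235)]
    v=q[:,:2]-[cx,cy]; rr=np.hypot(*v.T); th=np.degrees(np.arctan2(v[:,1],v[:,0]))
    for lo,hi in((.027,.05),(.05,.075),(.075,.09),(.09,.106)):
        m=(rr>lo)&(rr<hi); h,e=np.histogram(th[m],bins=72,range=(-180,180))
        print(' ',lo,[(int(e[i]),int(h[i]),round(float(q[m][(th[m]>=e[i])&(th[m]<e[i+1]),2].mean()),3),round(float(np.median(th[m][(th[m]>=e[i])&(th[m]<e[i+1])])),1)) for i in range(72) if h[i]>3])
    L=w[(abs(w[:,0]-.57)<.08)&(abs(w[:,1]-.11)<.1)&(w[:,2]>.012)&(w[:,2]<.2)]
    print(' loose',len(L),L.min(0),L.max(0))
    for lo,hi in((.02,.04),(.05,.1),(.118,.14)):
        s=L[(L[:,2]>lo)&(L[:,2]<hi)]
        if len(s)>5: print('  ',lo,len(s),s[:,:2].mean(0),cv2.minAreaRect(s[:,:2].astype(np.float32)),s[:,2].max())
E
```

```text
top hub 0.5636589527130127 -0.185240238904953 0.019249793142080307 0.2249410697938501
 toe n 175 dir -161.67391046679901 z 0.010151225644124073 maxr 0.1312229577077045
 disc 0.561984121799469 -0.18575944006443024 0.07113025337457657
  0.027 [(-160, 18, 0.202, -157.6), (-155, 19, 0.202, -152.4), (-150, 5, 0.2, -148.4), (-75, 6, 0.201, -71.1), (-70, 20, 0.203, -67.2), (-65, 16, 0.202, -62.3), (-60, 4, 0.198, -59.0), (15, 13, 0.2, 17.9), (20, 16, 0.202, 22.4), (25, 14, 0.2, 26.2), (105, 4, 0.198, 109.1), (110, 15, 0.203, 113.0), (115, 16, 0.202, 117.2), (120, 4, 0.2, 121.0)]
  0.05 [(-175, 13, 0.188, -172.1), (-170, 19, 0.191, -167.3), (-165, 21, 0.198, -162.4), (-160, 38, 0.203, -156.9), (-155, 24, 0.208, -153.1), (-150, 14, 0.202, -147.4), (-145, 10, 0.193, -143.3), (-140, 13, 0.189, -137.9), (-85, 14, 0.207, -81.0), (-80, 26, 0.211, -77.3), (-75, 27, 0.211, -72.6), (-70, 36, 0.21, -67.6), (-65, 31, 0.212, -62.4), (-60, 24, 0.213, -57.4), (-55, 27, 0.212, -52.3), (-50, 10, 0.207, -49.2), (15, 8, 0.205, 19.0), (20, 34, 0.206, 22.4), (95, 6, 0.215, 99.6), (100, 21, 0.211, 102.5), (105, 
[... 2471 characters left out ...]
1, -153.4), (-70, 9, 0.211, -65.7), (-65, 9, 0.211, -64.1), (20, 15, 0.21, 21.6), (110, 7, 0.21, 113.9), (115, 5, 0.209, 115.6)]
 loose 828 [0.53736821 0.08718627 0.01205663] [0.58108218 0.15983674 0.13321188]
   0.02 288 [0.56419752 0.12061648] ((0.558544397354126, 0.1230955421924591), (0.03690357133746147, 0.07120053470134735), 9.972930908203125) 0.03994949936580572
   0.05 245 [0.56015817 0.12271822] ((0.5598685145378113, 0.12369003146886826), (0.011331290006637573, 0.042240627110004425), 3.0501177310943604) 0.09982405614050116
   0.118 94 [0.5585235  0.12294318] ((0.556463360786438, 0.12356618046760559), (0.013355311006307602, 0.04023323208093643), 11.946593284606934) 0.13321187676684165
```

```bash
cat >> h.py <<'E'
def down(phi):  # tool pointing down, tool y at world angle phi (deg)
    a=np.radians(phi); y=np.array([np.cos(a),np.sin(a),0]); z=np.array([0,0,-1.]); return R.from_matrix(np.stack([np.cross(y,z),y,z],1))
def phi_of(r): y=r.as_matrix()[:,1]; return np.degrees(np.arctan2(y[1],y[0]))
def plan(way, n, p=None, r=None):
    """way: list of (pos,phi) reached after equal shares of n rows; prints rows of 8"""
    s=robot.read_state()
    p=np.array(s['tool_pos']) if p is None else np.array(p); r=R.from_rotvec(s['orientation']) if r is None else r
    k=n//len(way); S=[];T=[]
    for tp,ph in way:
        p0=p.copy(); r0=r; dr=(r0.inv()*down(ph)).as_rotvec()
        for i in range(1,k+1):
            pt=p0+(np.array(tp)-p0)*i/k; rt=r0*R.from_rotvec(dr*i/k)
            sl=np.round(r.inv().apply(pt-p)/.25,3); tw=np.round((r.inv()*rt).as_rotvec()/np.radians(60),3)
            S.append(sl.tolist()); T.append(tw.tolist()); p=p+r.apply(sl*.25); r=r*R.from_rotvec(tw*np.radians(60))
    for i in range(0,len(S),8): print('slide',S[i:i+8],'\ntwist',T[i:i+8])
    print('max mm',max(np.linalg.norm(x)*250 for x in S),'deg',max(np.linalg.norm(x)*60 for x in T),'end',p.round(4),round(phi_of(r),1))
E
python3 - <<'E'
from h import *
s=robot.read_state(); print(phi_of(R.from_rotvec(s['orientation'])))
plan([((.646,-.154,.28),-69)],24)
E
```

```text
65.08665709319884
slide [[-0.108, -0.078, -0.01], [-0.116, -0.067, -0.011], [-0.121, -0.055, -0.01], [-0.127, -0.043, -0.01], [-0.13, -0.031, -0.01], [-0.132, -0.018, -0.011], [-0.134, -0.005, -0.01], [-0.133, 0.008, -0.01]] 
twist [[-0.0, 0.0, 0.093], [-0.0, 0.0, 0.093], [-0.0, 0.0, 0.093], [-0.0, 0.0, 0.093], [-0.0, 0.0, 0.094], [-0.0, 0.0, 0.093], [-0.0, 0.001, 0.093], [-0.0, -0.0, 0.093]]
slide [[-0.132, 0.021, -0.011], [-0.129, 0.033, -0.01], [-0.125, 0.047, -0.011], [-0.12, 0.058, -0.01], [-0.114, 0.069, -0.01], [-0.107, 0.08, -0.011], [-0.098, 0.091, -0.01], [-0.089, 0.099, -0.011]] 
twist [[-0.0, -0.0, 0.093], [-0.0, -0.0, 0.093], [-0.0, -0.0, 0.093], [-0.0, 0.0, 0.093], [-0.0, 0.0, 0.094], [-0.0, 0.0, 0.093], [-0.001, 0.0, 0.093], [0.0, 0.0, 0.093]]
slide [[-0.079, 0.108, -0.01], [-0.069, 0.115, -0.01], [-0.056, 0.121, -0.011], [-0.045, 0.126, -0.01], [-0.032, 0.129, -0.01], [-0.019, 0.132, -0.011], [-0.007, 0.134, -0.01], [0.007, 0.133, -0.01]] 
twist [[0.0, 0.0, 0.093], [0.0, 0.0, 0.093], [0.0, 0.0, 0.093], [0.001, 0.001, 0.093], [-0.001, -0.0, 0.093], [0.0, -0.0, 0.094], [0.0, -0.0, 0.093], [0.0, -0.0, 0.093]]
max mm 33.6387053853147 deg 5.64 end [ 0.646  -0.154   0.2799] -69.0
```

Emit:
play_rows --slide '[[-0.108,-0.078,-0.01],[-0.116,-0.067,-0.011],[-0.121,-0.055,-0.01],[-0.127,-0.043,-0.01],[-0.13,-0.031,-0.01],[-0.132,-0.018,-0.011],[-0.134,-0.005,-0.01],[-0.133,0.008,-0.01]]' --twist '[[0,0,0.093],[0,0,0.093],[0,0,0.093],[0,0,0.093],[0,0,0.094],[0,0,0.093],[0,0.001,0.093],[0,0,0.093]]' --fingers 0.25

```text
t: 0.9
tool_pos: [0.3842, 0.3102, 0.2388]
orientation: [-1.798, -2.575, 0.0]
force: [0.5, 0.8, 0.5]
opening: 0.0363
gripper_force: 0.0
```

Emit:
play_rows --slide '[[-0.132,0.021,-0.011],[-0.129,0.033,-0.01],[-0.125,0.047,-0.011],[-0.12,0.058,-0.01],[-0.114,0.069,-0.01],[-0.107,0.08,-0.011],[-0.098,0.091,-0.01],[-0.089,0.099,-0.011]]' --twist '[[0,0,0.093],[0,0,0.093],[0,0,0.093],[0,0,0.093],[0,0,0.094],[0,0,0.093],[-0.001,0,0.093],[0,0,0.093]]'

```text
t: 1.7
tool_pos: [0.5153, 0.0778, 0.2595]
orientation: [-2.642, -1.698, -0.0]
force: [0.0, 0.5, -0.2]
opening: 0.0349
gripper_force: 0.0
```

Emit:
play_rows --slide '[[-0.079,0.108,-0.01],[-0.069,0.115,-0.01],[-0.056,0.121,-0.011],[-0.045,0.126,-0.01],[-0.032,0.129,-0.01],[-0.019,0.132,-0.011],[-0.007,0.134,-0.01],[0.007,0.133,-0.01]]' --twist '[[0,0,0.093],[0,0,0.093],[0,0,0.093],[0.001,0.001,0.093],[-0.001,0,0.093],[0,0,0.094],[0,0,0.093],[0,0,0.093]]'

```text
t: 2.5
tool_pos: [0.6466, -0.1548, 0.2796]
orientation: [-3.089, -0.566, -0.001]
force: [0.7, -0.1, 0.0]
opening: 0.035
gripper_force: 0.0
```

```bash
python3 - <<'E'
from h import *
s=robot.read_state(); print(s['t'],np.round(s['tool_pos'],4),phi_of(R.from_rotvec(s['orientation'])),np.round(s['q'],2),s['opening'])
im,w=cloud('wrist'); save('wr1.png',im); np.savez('wr1.npz',im=im,w=w)
p=w.reshape(-1,3); p=p[np.isfinite(p[:,0])]
v=p[:,:2]-[.564,-.187]; rr=np.hypot(*v.T); th=np.degrees(np.arctan2(v[:,1],v[:,0]))
for lo in (.03,.04,.05,.06,.07,.08,.09):
    m=(rr>lo)&(rr<lo+.01)&(p[:,2]>.185)&(p[:,2]<.23)&(abs(th-22)<25)
    if m.sum()>3: print(lo,m.sum(),np.median(th[m]).round(2),p[m,2].max().round(4),np.median(p[m],0).round(4))
plan([((.646,-.154,.19),-69)],8)
E
```

```text
2.5 [ 0.6466 -0.1548  0.2796] -69.24687607673079 [-0.31  0.29  1.19  0.    1.66  0.9 ] 0.03496115517480601
0.03 158 24.86 0.2041 [ 0.5959 -0.1722  0.2017]
0.04 170 24.28 0.2059 [ 0.605  -0.1685  0.2036]
0.05 174 23.66 0.2074 [ 0.6144 -0.1649  0.2055]
0.06 187 23.15 0.2096 [ 0.6238 -0.1614  0.2073]
0.07 201 22.95 0.2118 [ 0.6331 -0.1577  0.2091]
0.08 212 22.85 0.2133 [ 0.6424 -0.1541  0.2108]
0.09 169 22.69 0.2146 [ 0.6505 -0.1508  0.212 ]
slide [[0.0, -0.003, 0.044], [0.0, -0.003, 0.045], [0.001, -0.003, 0.044], [-0.0, -0.002, 0.045], [0.0, -0.003, 0.044], [0.0, -0.003, 0.045], [0.001, -0.003, 0.044], [-0.0, -0.003, 0.044]] 
twist [[0.0, -0.0, -0.002], [0.0, -0.0, -0.001], [0.0, -0.0, -0.002], [0.0, -0.0, -0.002], [0.0, -0.0, -0.001], [0.0, -0.0, -0.002], [0.0, -0.0, -0.001], [0.001, -0.0, -0.002]]
max mm 11.27497228377968 deg 0.1341640786499874 end [ 0.646  -0.154   0.1901] -69.0
```

View pics/wr1.png

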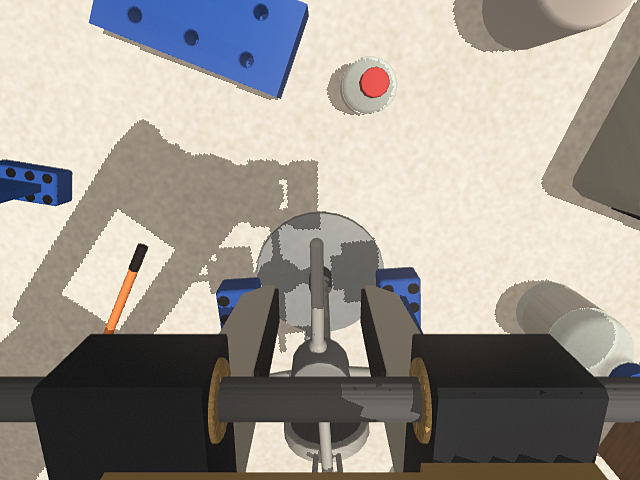

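The wrist view shows the empty branch centred between the fingers, its tip at (318,242). I'll descend and grip it lightly.

Emit:
play_rows --slide '[[0,-0.003,0.044],[0,-0.003,0.045],[0,-0.003,0.044],[0,-0.003,0.045],[0,-0.003,0.044],[0,-0.003,0.045],[0,-0.003,0.044],[0,0,0.044]]' --twist '[[0,0,-0.002],[0,0,-0.001],[0,0,-0.002],[0,0,-0.002],[0,0,0],[0,0,0],[0,0,0],[0,0,0]]'

```text
t: 3.35
tool_pos: [0.6444, -0.1484, 0.1906]
orientation: [-3.086, -0.584, -0.002]
force: [0.9, -0.4, 0.2]
opening: 0.0347
gripper_force: 0.0
```

Emit:
play_rows --slide '[[0,0,0],[0,0,0],[0,0,0],[0,0,0],[0,0,0],[0,0,0],[0,0,0],[0,0,0]]' --twist '[[0,0,0],[0,0,0],[0,0,0],[0,0,0],[0,0,0],[0,0,0],[0,0,0],[0,0,0]]' --fingers 1 --force 4

```text
t: 4.15
tool_pos: [0.6449, -0.1488, 0.192]
orientation: [-3.086, -0.583, -0.004]
force: [1.5, -1.0, 3.5]
opening: 0.0084
gripper_force: 4.0
```

```bash
python3 - <<'E'
from h import *
s=robot.read_state(); p=s['tool_pos']; ph=phi_of(R.from_rotvec(s['orientation'])); print(s['t'],np.round(p,4),ph,np.round(s['q'],2),s['opening'],np.round(s['force'],1))
ax=np.array([.564,-.187]); v=p[:2]-ax; print(np.hypot(*v),np.degrees(np.arctan2(v[1],v[0])))
way=[]
for i in range(1,25):
    a=np.radians(174*i/24); q=ax+[v[0]*np.cos(a)-v[1]*np.sin(a),v[0]*np.sin(a)+v[1]*np.cos(a)]
    way.append(((q[0],q[1],.19),-69+174*i/24))
plan(way,24)
E
```

```text
4.15 [ 0.6449 -0.1488  0.192 ] -68.59171471482641 [-0.31  0.31  1.33  0.    1.5   0.89] 0.008359788115859747 [ 1.5 -1.   3.5]
0.08945772414785161 25.294338081465263
slide [[-0.006, -0.045, 0.008], [-0.006, -0.045, 0.0], [-0.006, -0.045, 0.0], [-0.007, -0.044, 0.0], [-0.006, -0.045, 0.0], [-0.006, -0.045, 0.0], [-0.006, -0.045, 0.0], [-0.007, -0.045, -0.0]] 
twist [[0.0, -0.002, -0.114], [0.0, -0.0, -0.121], [0.0, -0.0, -0.121], [0.0, -0.0, -0.121], [0.0, -0.0, -0.12], [0.0, -0.0, -0.121], [0.0, -0.0, -0.121], [0.0, -0.0, -0.121]]
slide [[-0.006, -0.044, -0.0], [-0.006, -0.045, -0.0], [-0.006, -0.045, -0.0], [-0.006, -0.045, -0.0], [-0.007, -0.045, -0.0], [-0.006, -0.045, -0.0], [-0.006, -0.044, -0.0], [-0.006, -0.045, -0.0]] 
twist [[0.0, -0.0, -0.121], [0.0, -0.0, -0.121], [0.0, 0.0, -0.12], [0.0, 0.0, -0.121], [0.0, 0.0, -0.121], [0.0, 0.0, -0.121], [0.0, 0.0, -0.121], [0.0, 0.0, -0.121]]
slide [[-0.007, -0.045, -0.0], [-0.006, -0.045, -0.0], [-0.006, -0.045, -0.0], [-0.006, -0.045, -0.0], [-0.007, -0.044, -0.0], [-0.006, -0.045, -0.0], [-0.006, -0.045, -0.0], [-0.006, -0.045, -0.0]] 
twist [[0.0, 0.0, -0.12], [0.0, 0.0, -0.121], [0.0, 0.0, -0.121], [0.0, 0.0, -0.121], [0.0, 0.0, -0.121], [0.0, 0.0, -0.121], [-0.0, 0.0, -0.12], [-0.0, 0.0, -0.121]]
max mm 11.52443057161611 deg 7.26 end [ 0.4795 -0.2166  0.19  ] 105.0
```

Emit:
play_rows --slide '[[-0.006,-0.044,0],[-0.006,-0.044,0],[-0.006,-0.044,0],[-0.006,-0.044,0],[-0.006,-0.044,0],[-0.006,-0.044,0],[-0.006,-0.044,0],[-0.006,-0.044,0]]' --twist '[[0,0,-0.119],[0,0,-0.119],[0,0,-0.119],[0,0,-0.119],[0,0,-0.119],[0,0,-0.119],[0,0,-0.119],[0,0,-0.119]]'

```text
t: 4.95
tool_pos: [0.5756, -0.0973, 0.1919]
orientation: [-2.426, -1.995, -0.006]
force: [2.6, 3.9, 1.8]
opening: 0.0077
gripper_force: 4.0
```

```bash
python3 - <<'E'
from h import *
s=robot.read_state(); p=s['tool_pos']; ph=phi_of(R.from_rotvec(s['orientation'])); print(s['t'],np.round(p,4),ph,np.round(s['q'],2),s['opening'],np.round(s['force'],1))
ax=np.array([.564,-.187]); v=p[:2]-ax; print(np.hypot(*v),np.degrees(np.arctan2(v[1],v[0])))
E
```

```text
4.95 [ 0.5756 -0.0973  0.1919] -11.122733651819436 [-0.26  0.1   1.57  0.    1.47 -0.06] 0.007689475710314438 [2.6 3.9 1.8]
0.09045468530322905 82.63035981467623
```

Emit:
play_rows --slide '[[-0.006,-0.044,0],[-0.006,-0.044,0],[-0.006,-0.044,0],[-0.006,-0.044,0],[-0.006,-0.044,0],[-0.006,-0.044,0],[-0.006,-0.044,0],[-0.006,-0.044,0]]' --twist '[[0,0,-0.119],[0,0,-0.119],[0,0,-0.119],[0,0,-0.119],[0,0,-0.119],[0,0,-0.119],[0,0,-0.119],[0,0,-0.119]]'

```text
t: 5.75
tool_pos: [0.495, -0.1283, 0.1912]
orientation: [-1.176, -2.911, -0.005]
force: [-1.2, 4.7, 3.1]
opening: 0.0079
gripper_force: 4.0
```

Emit:
play_rows --slide '[[-0.006,-0.044,0],[-0.006,-0.044,0],[-0.006,-0.044,0],[-0.006,-0.044,0],[-0.006,-0.044,0],[-0.006,-0.044,0],[-0.006,-0.044,0],[-0.006,-0.044,0]]' --twist '[[0,0,-0.119],[0,0,-0.119],[0,0,-0.119],[0,0,-0.119],[0,0,-0.119],[0,0,-0.119],[0,0,-0.119],[0,0,-0.119]]'

```text
t: 6.55
tool_pos: [0.4776, -0.2129, 0.1908]
orientation: [0.357, -3.12, -0.004]
force: [-2.8, 1.5, 2.0]
opening: 0.0081
gripper_force: 4.0
```

Emit:
play_rows --slide '[[0,0,0],[0,0,0],[0,0,0],[0,0,0],[0,0,0],[0,0,0],[0,0,0],[0,0,0]]' --twist '[[0,0,0],[0,0,0],[0,0,0],[0,0,0],[0,0,0],[0,0,0],[0,0,0],[0,0,0]]'

```text
t: 7.35
tool_pos: [0.4779, -0.2127, 0.1909]
orientation: [0.343, -3.122, -0.002]
force: [-5.2, -2.0, 1.9]
opening: 0.008
gripper_force: 4.0
```

```bash
python3 - <<'E'
from h import *
s=robot.read_state(); p=s['tool_pos']; ph=phi_of(R.from_rotvec(s['orientation'])); print(s['t'],np.round(p,4),ph,np.round(s['q'],2),s['opening'],np.round(s['force'],1))
ax=np.array([.564,-.187]); v=p[:2]-ax; print(np.hypot(*v),np.degrees(np.arctan2(v[1],v[0])))
E
```

```text
7.35 [ 0.4779 -0.2127  0.1909] 102.53673794371173 [-0.52 -0.06  1.74  0.    1.47 -2.31] 0.008035513818665258 [-5.2 -2.   1.9]
0.08984494402471771 -163.34821283153974
```

Emit:
play_rows --slide '[[0,0,0],[0,0,0],[0,0,0],[0,0,-0.05],[0,0,-0.1],[0,0,-0.1],[0,0,-0.1],[0,0,-0.05]]' --twist '[[0,0,0],[0,0,0],[0,0,0],[0,0,0],[0,0,0],[0,0,0],[0,0,0],[0,0,0]]' --fingers 0.25

```text
t: 8.15
tool_pos: [0.4797, -0.2137, 0.2949]
orientation: [-0.348, 3.117, -0.002]
force: [0.2, -0.3, 0.4]
opening: 0.0348
gripper_force: 0.0
```

```bash
python3 - <<'E'
from h import *
s=robot.read_state(); print(s['t'],np.round(s['tool_pos'],4),phi_of(R.from_rotvec(s['orientation'])))
im,w=cloud('wrist'); save('wr2.png',im); np.savez('wr2.npz',im=im,w=w)
imS,wS=cloud('scene'); np.savez('sc2.npz',im=imS,w=wS)
ax=np.array([.564,-.187])
for n,ww in(('wrist',w),('scene',wS)):
    p=ww.reshape(-1,3); p=p[np.isfinite(p[:,0])]
    v=p[:,:2]-ax; rr=np.hypot(*v.T); th=np.degrees(np.arctan2(v[:,1],v[:,0]))%360
    print(n)
    for lo in (.03,.05,.07,.09):
        o=[]
        for c in (18,108,198,288):
            m=(rr>lo)&(rr<lo+.01)&(p[:,2]>.185)&(p[:,2]<.23)&(abs((th-c+180)%360-180)<12)
            if m.sum()>3: o.append((c,int(m.sum()),np.median((th[m]-c+180)%360-180).round(1)+c,p[m,2].max().round(4),np.median(p[m],0).round(4).tolist()))
        print(lo,o)
    m=(rr>.08)&(rr<.128)&(p[:,2]>.006)&(p[:,2]<.014)&(abs(th-198)<14)
    if m.sum(): print('toe',m.sum(),np.median(th[m]),(th[m].min()+th[m].max())/2)
E
```

```text
8.15 [ 0.4797 -0.2137  0.2949] 102.75039560353844
wrist
0.03 [(198, 138, np.float64(196.9), np.float64(0.2027), [0.5305, -0.1972, 0.2007]), (288, 169, np.float64(281.6), np.float64(0.204), [0.5714, -0.2212, 0.201])]
0.05 [(18, 237, np.float64(20.4), np.float64(0.2078), [0.6169, -0.1678, 0.2044]), (198, 152, np.float64(196.7), np.float64(0.2065), [0.5112, -0.2028, 0.2045])]
0.07 [(18, 148, np.float64(20.7), np.float64(0.2123), [0.6342, -0.1605, 0.2096]), (198, 166, np.float64(196.5), np.float64(0.2104), [0.4923, -0.2083, 0.2079])]
0.09 [(198, 190, np.float64(196.5), np.float64(0.214), [0.4727, -0.2141, 0.2119])]
toe 1102 197.31529945928634 197.48045759137196
scene
0.03 [(18, 12, np.float64(15.3), np.float64(0.2019), [0.5981, -0.1776, 0.1996]), (108, 16, np.float64(105.5), np.float64(0.2027), [0.5544, -0.1535, 0.1984]), (198, 11, np.float64(200.2), np.float64(0.2035), [0.5323, -0.1999, 0.2]), (288, 16, np.float64(293.8), np.float64(0.2025), [0.5784, -0.2192, 0.198])]
0.05 [(18, 12, np.float64(17.5), np.float64(0.2068), [0.6141, -0.1714, 0.2035]), (108, 17, np.float64(107.0), np.float64
[... 157 characters left out ...]
2056), [0.5848, -0.2373, 0.2033])]
0.07 [(18, 79, np.float64(15.8), np.float64(0.2145), [0.6347, -0.1675, 0.1944]), (108, 12, np.float64(107.1), np.float64(0.2207), [0.5423, -0.1155, 0.2146]), (198, 11, np.float64(198.8), np.float64(0.2095), [0.4945, -0.2111, 0.2082]), (288, 69, np.float64(290.0), np.float64(0.2221), [0.5892, -0.2564, 0.2086])]
0.09 [(18, 14, np.float64(19.0), np.float64(0.2136), [0.6543, -0.1561, 0.2102]), (108, 13, np.float64(107.7), np.float64(0.2149), [0.5356, -0.0981, 0.2107]), (198, 8, np.float64(198.7), np.float64(0.2122), [0.4761, -0.2162, 0.21]), (288, 19, np.float64(291.3), np.float64(0.2127), [0.5984, -0.2752, 0.211])]
toe 123 198.80145605780697 198.63644684558233
```

View pics/wr2.png

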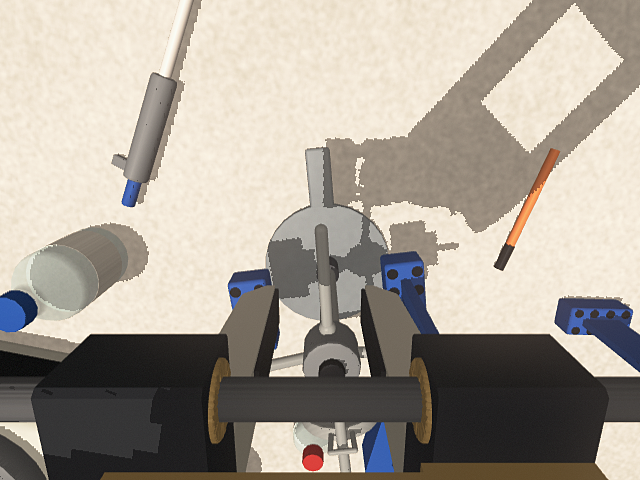

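Tip at (320,228), with the toe at (318,150–205) in line with the branch. The tree is aligned to about 1–2°. Now over to the loose carrier.

```bash
python3 - <<'E'
from h import *
plan([((.557,.124,.26),101)],8,p=(.4779,-.2127,.2909),r=down(102.5))
E
```

```text
slide [[-0.075, 0.156, 0.015], [-0.075, 0.156, 0.016], [-0.074, 0.156, 0.015], [-0.073, 0.157, 0.016], [-0.073, 0.156, 0.015], [-0.073, 0.157, 0.016], [-0.072, 0.158, 0.015], [-0.071, 0.157, 0.016]] 
twist [[0.0, 0.0, 0.003], [0.0, 0.0, 0.003], [0.0, 0.0, 0.003], [0.0, 0.0, 0.003], [0.0, 0.0, 0.004], [0.0, 0.0, 0.003], [0.0, 0.0, 0.003], [0.0, 0.0, 0.003]]
max mm 43.569628182944136 deg 0.24 end [0.557  0.124  0.2599] 101.0
```

Emit:
play_rows --slide '[[-0.075,0.156,0.015],[-0.075,0.156,0.016],[-0.074,0.156,0.015],[-0.073,0.157,0.016],[-0.073,0.156,0.015],[-0.073,0.157,0.016],[-0.072,0.158,0.015],[-0.071,0.157,0.016]]' --twist '[[0,0,0.003],[0,0,0.003],[0,0,0.003],[0,0,0.003],[0,0,0.004],[0,0,0.003],[0,0,0.003],[0,0,0.003]]' --fingers -0.3

```text
t: 9.05
tool_pos: [0.5557, 0.1256, 0.2589]
orientation: [0.308, -3.126, -0.002]
force: [0.5, 0.1, 0.7]
opening: 0.0603
gripper_force: 0.0
```

Emit:
play_rows --slide '[[0,0,0],[0,0,0],[0,0,0],[0,0,0],[0,0,0],[0,0,0],[0,0,0],[0,0,0]]' --twist '[[0,0,0],[0,0,0],[0,0,0],[0,0,0],[0,0,0],[0,0,0],[0,0,0],[0,0,0]]'

```text
t: 9.85
tool_pos: [0.5563, 0.1235, 0.2608]
orientation: [-0.308, 3.125, 0.002]
force: [0.5, -0.4, 0.4]
opening: 0.0605
gripper_force: 0.0
```

```bash
python3 - <<'E'
from h import *
s=robot.read_state(); print(s['t'],np.round(s['tool_pos'],4),phi_of(R.from_rotvec(s['orientation'])),np.round(s['orientation'],4),s['opening'])
im,w=cloud('wrist'); save('wr3.png',im); np.savez('wr3.npz',im=im,w=w)
c=im.reshape(-1,3).astype(int); p=w.reshape(-1,3); b=(c[:,2]>c[:,0]+30)&(abs(p[:,0]-.557)<.06)&(abs(p[:,1]-.124)<.06)
for lo,hi in((.022,.036),(.05,.1),(.1,.122),(.124,.136)):
    q=p[b&(p[:,2]>lo)&(p[:,2]<hi)]
    if len(q)>5: print(lo,len(q),q.mean(0).round(4),cv2.minAreaRect(q[:,:2].astype(np.float32)),np.median(q[:,2]).round(4))
E
```

```text
9.85 [0.5563 0.1235 0.2608] 101.24365545131958 [-3.076e-01  3.125e+00  1.900e-03] 0.06048639450405012
0.022 1082 [0.5477 0.1231 0.0299] ((0.5525577068328857, 0.124819815158844), (0.03378119692206383, 0.06944302469491959), 11.304378509521484) 0.0299
0.05 20 [0.5468 0.1334 0.0782] ((0.5487260222434998, 0.12419532984495163), (0.0006175338639877737, 0.039883557707071304), 11.404643058776855) 0.0774
0.1 88 [0.5501 0.1256 0.1024] ((0.5490505695343018, 0.13117912411689758), (0.0038330378010869026, 0.025636591017246246), 11.26955795288086) 0.1022
0.124 558 [0.5524 0.1251 0.1301] ((0.5522329211235046, 0.1249413937330246), (0.007871808484196663, 0.03908132389187813), 11.645464897155762) 0.1301
```

View pics/wr3.png

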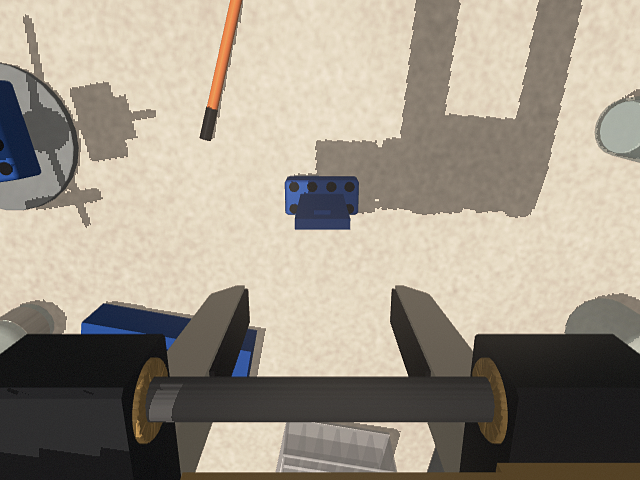

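The carrier shows at (322,200), its panel top at (322,222), standing centred and square to the fingers. I'll go down and grip its 40 mm sides.

Emit:
play_rows --slide '[[0.006,0.003,0.1],[0.006,0.003,0.1],[0,0,0.1],[0,0,0.1],[0,0,0.1],[0,0,0.08],[0,0,0.06],[0,0,0.032]]' --twist '[[0,0,-0.005],[0,0,0],[0,0,0],[0,0,0],[0,0,0],[0,0,0],[0,0,0],[0,0,0]]'

```text
t: 10.7
tool_pos: [0.5524, 0.1248, 0.0912]
orientation: [0.317, -3.125, -0.002]
force: [-0.4, -0.7, 0.9]
opening: 0.0607
gripper_force: 0.0
```

Emit:
play_rows --slide '[[0,0,0],[0,0,0],[0,0,0],[0,0,0],[0,0,0],[0,0,0],[0,0,0],[0,0,0]]' --twist '[[0,0,0],[0,0,0],[0,0,0],[0,0,0],[0,0,0],[0,0,0],[0,0,0],[0,0,0]]' --fingers 1 --force 12

```text
t: 11.5
tool_pos: [0.5542, 0.1251, 0.0941]
orientation: [-0.316, 3.122, 0.002]
force: [0.1, -0.1, 6.2]
opening: 0.0399
gripper_force: 12.0
```

```bash
python3 - <<'E'
from h import *
s=robot.read_state(); print(s['t'],np.round(s['tool_pos'],4),phi_of(R.from_rotvec(s['orientation'])),np.round(s['orientation'],4),s['opening'],s['gripper_force'],np.round(s['force'],2))
E
```

```text
11.5 [0.5542 0.1251 0.0941] 101.57355518004802 [-3.164e-01  3.122e+00  2.000e-03] 0.03989517257991855 11.997238174080849 [ 0.06 -0.13  6.23]
```

Emit:
play_rows --slide '[[0,0,-0.02],[0,0,-0.06],[0,0,-0.08],[0,0,-0.08],[0,0,-0.08],[0,0,-0.06],[0,0,-0.04],[0,0,-0.02]]' --twist '[[0,0,0],[0,0,0],[0,0,0],[0,0,0],[0,0,0],[0,0,0],[0,0,0],[0,0,0]]'

```text
t: 12.3
tool_pos: [0.5535, 0.1248, 0.204]
orientation: [-0.316, 3.123, 0.002]
force: [0.4, -0.1, -0.9]
opening: 0.0396
gripper_force: 12.0
```

```bash
python3 - <<'E'
from h import *
s=robot.read_state(); print(s['t'],np.round(s['tool_pos'],4),phi_of(R.from_rotvec(s['orientation'])),np.round(s['orientation'],4),s['opening'],s['gripper_force'],np.round(s['force'],2))
plan([((.44,-.05,.205),104),((.425,-.228,.2015),106.3)],16,p=(.5535,.1248,.202),r=down(101.5))
E
```

```text
12.3 [0.5535 0.1248 0.204 ] 101.56462664668327 [-3.162e-01  3.123e+00  2.000e-03] 0.03959419616016085 11.995624154806137 [ 0.35 -0.05 -0.87]
slide [[0.073, -0.074, -0.001], [0.073, -0.074, -0.002], [0.074, -0.074, -0.001], [0.075, -0.073, -0.002], [0.074, -0.073, -0.001], [0.075, -0.072, -0.002], [0.076, -0.072, -0.001], [0.075, -0.071, -0.002]] 
twist [[0.0, 0.0, -0.005], [0.0, 0.0, -0.005], [0.0, 0.0, -0.006], [0.0, 0.0, -0.005], [0.0, 0.0, -0.005], [0.0, 0.0, -0.005], [0.0, 0.0, -0.005], [0.0, 0.0, -0.006]]
slide [[0.029, -0.085, 0.002], [0.029, -0.084, 0.002], [0.03, -0.084, 0.001], [0.03, -0.084, 0.002], [0.031, -0.084, 0.002], [0.031, -0.084, 0.001], [0.031, -0.084, 0.002], [0.032, -0.083, 0.002]] 
twist [[0.0, 0.0, -0.005], [0.0, 0.0, -0.005], [0.0, 0.0, -0.004], [0.0, 0.0, -0.005], [0.0, 0.0, -0.005], [0.0, 0.0, -0.005], [0.0, 0.0, -0.004], [0.0, 0.0, -0.005]]
max mm 26.17369863049546 deg 0.36 end [ 0.425  -0.2279  0.2015] 106.3
```

Emit:
play_rows --slide '[[0.073,-0.074,-0.001],[0.073,-0.074,-0.002],[0.074,-0.074,-0.001],[0.075,-0.073,-0.002],[0.074,-0.073,-0.001],[0.075,-0.072,-0.002],[0.076,-0.072,-0.001],[0.075,-0.071,-0.002]]' --twist '[[0,0,-0.005],[0,0,-0.005],[0,0,-0.006],[0,0,-0.005],[0,0,-0.005],[0,0,-0.005],[0,0,-0.005],[0,0,-0.006]]'

```text
t: 13.1
tool_pos: [0.4386, -0.0507, 0.2046]
orientation: [0.386, -3.118, -0.003]
force: [0.3, -0.3, -1.4]
opening: 0.0398
gripper_force: 12.0
```

Emit:
play_rows --slide '[[0.029,-0.085,0.002],[0.029,-0.084,0.002],[0.03,-0.084,0.001],[0.03,-0.084,0.002],[0.031,-0.084,0.002],[0.031,-0.084,0.001],[0.031,-0.084,0.002],[0.032,-0.083,0.002]]' --twist '[[0,0,-0.005],[0,0,-0.005],[0,0,-0.004],[0,0,-0.005],[0,0,-0.005],[0,0,-0.005],[0,0,-0.004],[0,0,-0.005]]'

```text
t: 13.9
tool_pos: [0.4243, -0.2287, 0.2008]
orientation: [-0.447, 3.109, 0.003]
force: [0.5, 0.0, -1.6]
opening: 0.0398
gripper_force: 12.0
```

Emit:
play_rows --slide '[[0,0,0],[0,0,0],[0,0,0],[0,0,0],[0,0,0],[0,0,0],[0,0,0],[0,0,0]]' --twist '[[0,0,0],[0,0,0],[0,0,0],[0,0,0],[0,0,0],[0,0,0],[0,0,0],[0,0,0]]'

```text
t: 14.7
tool_pos: [0.425, -0.228, 0.2016]
orientation: [-0.447, 3.108, 0.002]
force: [-0.6, -0.3, -1.9]
opening: 0.0397
gripper_force: 12.0
```

```bash
python3 - <<'E'
from h import *
s=robot.read_state(); p=s['tool_pos']; print(s['t'],np.round(p,4),phi_of(R.from_rotvec(s['orientation'])),np.round(s['orientation'],4),s['opening'],np.round(s['force'],2),np.round(s['wrist_torque'],2))
b=np.array([.4779,-.2127]); u=np.array([np.cos(np.radians(196.3)),np.sin(np.radians(196.3))]); d=p[:2]-b
print('along',d@u,'lateral(left of u)',u[0]*d[1]-u[1]*d[0])
imS,wS=cloud('scene'); im,w=cloud('wrist'); np.savez('4.npz',imS=imS,wS=wS,im=im,w=w)
A=cv2.resize(imS[170:290,180:290],None,fx=3.6,fy=3.6,interpolation=2); B=im[150:,150:500]; B=cv2.resize(B,(395,432))
save('c4.png',np.hstack([A,B[:A.shape[0]]]))
# carrier in hand, wrist & scene
for n,I,W in(('scene',imS,wS),('wrist',im,w)):
    c=I.reshape(-1,3).astype(int); q=W.reshape(-1,3); m=(c[:,2]>c[:,0]+30)&(np.hypot(q[:,0]-p[0],q[:,1]-p[1])<.045)&(q[:,2]>.08)
    q=q[m]; print(n,len(q),q.min(0).round(4),q.max(0).round(4)); t=q[q[:,2]>.216]
    if len(t)>8: print(' top',t.mean(0).round(4),np.median(t[:,2]),cv2.minAreaRect(t[:,:2].astype(np.float32)))
E
```

```text
14.7 [ 0.425  -0.228   0.2016] 106.37900501193714 [-4.4730e-01  3.1082e+00  1.7000e-03] 0.039716868756617695 [-0.62 -0.33 -1.87] [ 0.09  0.   -0.01]
along 0.05508897796894544 lateral(left of u) -0.00019933110706499974
scene 852 [ 0.4087 -0.2638  0.1072] [ 0.4553 -0.1921  0.2396]
 top [ 0.4306 -0.2271  0.2292] 0.2294792783155163 ((0.4298277795314789, -0.22771380841732025), (0.011216877959668636, 0.040135469287633896), 17.705097198486328)
wrist 14164 [ 0.3983 -0.2649  0.1127] [ 0.4479 -0.1912  0.2767]
 top [ 0.4214 -0.2287  0.2328] 0.23644422844392804 ((0.4230135381221771, -0.22692491114139557), (0.01394647266715765, 0.04288417845964432), 8.592768669128418)
```

View pics/c4.png

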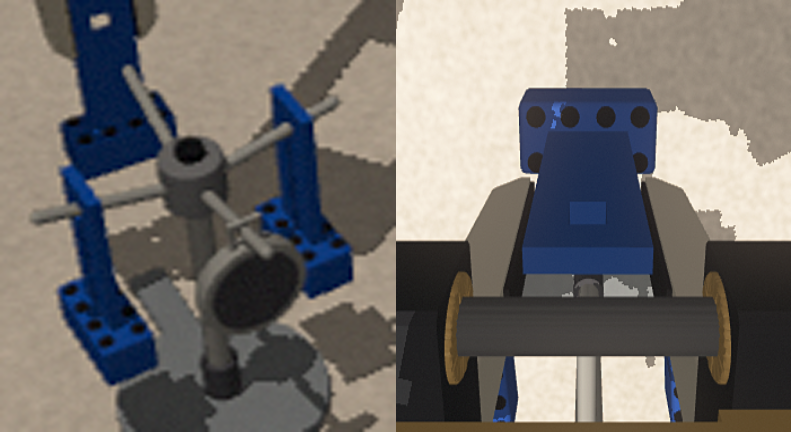

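The carrier's eye (588,212) lines up with the branch (588, below) in the wrist view. I'll approach up to the tip first, then go on in small steps while watching the force.

Emit:
play_rows --slide '[[-0.021,0,0.003],[-0.021,0,0.003],[-0.021,0,0.003],[-0.021,0,0.003],[-0.021,0,0.003],[-0.021,0,0.003],[-0.021,0,0.003],[-0.021,0,0.003]]' --twist '[[0,0,0],[0,0,0],[0,0,0],[0,0,0],[0,0,0],[0,0,0],[0,0,0],[0,0,0]]'

```text
t: 15.6
tool_pos: [0.4657, -0.2161, 0.1956]
orientation: [-0.447, 3.108, 0.002]
force: [0.0, -0.5, -1.8]
opening: 0.0396
gripper_force: 12.0
```

Emit:
play_rows --slide '[[-0.008,0,0.0016],[-0.008,0,0.0016],[-0.008,0,0.0016],[-0.008,0,0.0016],[-0.008,0,0.0016],[0,0,0],[0,0,0],[0,0,0]]' --twist '[[0,0,0],[0,0,0],[0,0,0],[0,0,0],[0,0,0],[0,0,0],[0,0,0],[0,0,0]]'

```text
t: 16.4
tool_pos: [0.4748, -0.2135, 0.1937]
orientation: [-0.447, 3.108, 0.002]
force: [0.6, 0.3, -1.0]
opening: 0.0397
gripper_force: 12.0
```

```bash
cat > chk.py <<'E'
from h import *
s=robot.read_state(); p=s['tool_pos']; print(s['t'],np.round(p,4),phi_of(R.from_rotvec(s['orientation'])),s['opening'],np.round(s['force'],2),np.round(s['wrist_torque'],2))
b=np.array([.4779,-.2127]); u=np.array([np.cos(np.radians(196.3)),np.sin(np.radians(196.3))]); d=p[:2]-b
a=d@u; print('along',a,'lateral',u[0]*d[1]-u[1]*d[0],'eye z - branch z',p[2]+.0154-(.2105+(a-.01)*.205))
E
python3 chk.py
```

```text
16.4 [ 0.4748 -0.2135  0.1937] 106.36117076670565 0.039705883451463 [ 0.57  0.33 -0.98] [0.04 0.   0.04]
along 0.0032236779109533807 lateral -0.00013862116765545344 eye z - branch z -2.418427251185684e-05
```

Emit:
play_rows --slide '[[-0.008,0,0.0016],[-0.008,0,0.0016],[-0.008,0,0.0016],[-0.008,0,0.0016],[-0.008,0,0.0016],[-0.008,0,0.0016],[0,0,0],[0,0,0]]' --twist '[[0,0,0],[0,0,0],[0,0,0],[0,0,0],[0,0,0],[0,0,0],[0,0,0],[0,0,0]]'

```text
t: 17.2
tool_pos: [0.4864, -0.21, 0.1913]
orientation: [-0.447, 3.108, 0.002]
force: [0.2, 0.4, -1.3]
opening: 0.0397
gripper_force: 12.0
```

```bash
python3 chk.py; python3 - <<'E'
from h import *
imS,_=cams.read_camera('scene'); im,w=cloud('wrist')
A=cv2.resize(imS[170:290,180:290],None,fx=3.6,fy=3.6,interpolation=2); B=cv2.resize(im[150:,150:500],(395,432))
save('c5.png',np.hstack([A,B]))
E
```

```text
17.2 [ 0.4864 -0.21    0.1913] 106.37540942494418 0.03972476092119141 [ 0.17  0.44 -1.31] [ 0.08 -0.01  0.03]
along -0.008868070379736059 lateral -0.00019585474482421584 eye z - branch z 1.9117979860622247e-05
```

View pics/c5.png

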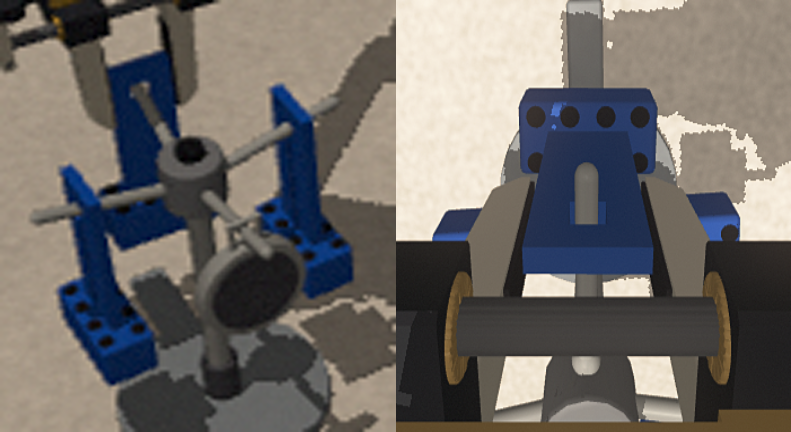

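The branch tip (588,165) sticks out cleanly through the eye, centred, and nothing is touching. I'll go on to about 65 mm out.

Emit:
play_rows --slide '[[-0.008,0,0.0016],[-0.008,0,0.0016],[-0.008,0,0.0016],[-0.008,0,0.0016],[-0.008,0,0.0016],[-0.008,0,0.0016],[-0.008,0,0.0016],[-0.008,0,0.0016]]' --twist '[[0,0,0],[0,0,0],[0,0,0],[0,0,0],[0,0,0],[0,0,0],[0,0,0],[0,0,0]]'

```text
t: 18.1
tool_pos: [0.5019, -0.2055, 0.1881]
orientation: [-0.447, 3.108, 0.002]
force: [0.2, -0.3, -1.9]
opening: 0.0398
gripper_force: 12.0
```

Emit:
play_rows --slide '[[0,0,0.002],[0,0,0.002],[0,0,0.002],[0,0,0.002],[0,0,0.002],[0,0,0],[0,0,0],[0,0,0]]' --twist '[[0,0,0],[0,0,0],[0,0,0],[0,0,0],[0,0,0],[0,0,0],[0,0,0],[0,0,0]]'

```text
t: 18.9
tool_pos: [0.5017, -0.2056, 0.1857]
orientation: [-0.447, 3.108, 0.002]
force: [-0.2, -0.1, -1.0]
opening: 0.0399
gripper_force: 12.0
```

```bash
python3 chk.py
```

```text
18.9 [ 0.5017 -0.2056  0.1857] 106.36535594185357 0.03993381185074275 [-0.22 -0.07 -1.03] [ 0.03 -0.03 -0.03]
along -0.02486175188063281 lateral -0.00016229987315854143 eye z - branch z -0.002282220406687463
```

Emit:
play_rows --slide '[[0,0,0.001],[0,0,0.001],[0,0,0.001],[0,0,0],[0,0,0],[0,0,0],[0,0,0],[0,0,0]]' --twist '[[0,0,0],[0,0,0],[0,0,0],[0,0,0],[0,0,0],[0,0,0],[0,0,0],[0,0,0]]'

```text
t: 19.7
tool_pos: [0.5017, -0.2055, 0.1849]
orientation: [-0.447, 3.108, 0.002]
force: [0.6, 0.7, -1.5]
opening: 0.0395
gripper_force: 12.0
```

```bash
python3 chk.py
```

```text
19.7 [ 0.5017 -0.2055  0.1849] 106.36812517880968 0.039532550478375554 [ 0.55  0.72 -1.47] [ 0.04  0.07 -0.01]
along -0.02487330088642555 lateral -0.00021835418269027483 eye z - branch z -0.003093287163546593
```

Emit:
play_rows --slide '[[0,0,0.001],[0,0,0.001],[0,0,0.001],[0,0,0],[0,0,0],[0,0,0],[0,0,0],[0,0,0]]' --twist '[[0,0,0],[0,0,0],[0,0,0],[0,0,0],[0,0,0],[0,0,0],[0,0,0],[0,0,0]]'

```text
t: 20.5
tool_pos: [0.5018, -0.2056, 0.1843]
orientation: [-0.447, 3.108, 0.002]
force: [-1.3, -0.1, 2.2]
opening: 0.0398
gripper_force: 12.0
```

```bash
python3 chk.py
```

```text
20.5 [ 0.5018 -0.2056  0.1843] 106.3694994743201 0.039760116845672475 [-1.34 -0.09  2.23] [0.06 0.24 0.04]
along -0.024913739508743513 lateral -0.0001431504583269353 eye z - branch z -0.0036925621844305645
```

Contact: the bar now rests on the branch and has taken the carrier's weight. Release, then rise.

Emit:
play_rows --slide '[[0,0,0],[0,0,0],[0,0,0],[0,0,0],[0,0,0],[0,0,0],[0,0,0],[0,0,0]]' --twist '[[0,0,0],[0,0,0],[0,0,0],[0,0,0],[0,0,0],[0,0,0],[0,0,0],[0,0,0]]' --fingers -0.4

```text
t: 21.3
tool_pos: [0.5017, -0.2055, 0.1841]
orientation: [-0.447, 3.108, 0.002]
force: [-0.1, 0.1, 0.2]
opening: 0.0655
gripper_force: 0.0
```

Emit:
play_rows --slide '[[0,0,-0.03],[0,0,-0.05],[0,0,-0.08],[0,0,-0.08],[0,0,-0.08],[0,0,-0.08],[0,0,-0.08],[0,0,-0.05]]' --twist '[[0,0,0],[0,0,0],[0,0,0],[0,0,0],[0,0,0],[0,0,0],[0,0,0],[0,0,0]]'

```text
t: 22.1
tool_pos: [0.5021, -0.206, 0.3199]
orientation: [-0.447, 3.105, -0.001]
force: [0.7, -0.3, -0.1]
opening: 0.0653
gripper_force: 0.0
```

Emit:
play_rows --slide '[[0,0,0],[0,0,0],[0,0,0],[0,0,0],[0,0,0],[0,0,0],[0,0,0],[0,0,0]]' --twist '[[0,0,0],[0,0,0],[0,0,0],[0,0,0],[0,0,0],[0,0,0],[0,0,0],[0,0,0]]'

```text
t: 22.9
tool_pos: [0.5015, -0.2057, 0.3165]
orientation: [-0.447, 3.108, 0.002]
force: [-0.3, -0.3, -0.1]
opening: 0.0647
gripper_force: 0.0
```

```bash
python3 chk.py; python3 - <<'E'
from h import *
imS,wS=cloud('scene'); im,w=cloud('wrist')
A=cv2.resize(imS[170:290,180:290],None,fx=3.6,fy=3.6,interpolation=2); B=cv2.resize(im[100:,150:500],(395,432))
save('c6.png',np.hstack([A,B]))
for n,I,W,ax in(('scene',imS,wS,(.5656,-.188)),('wrist',im,w,(.564,-.187))):
    c=I.reshape(-1,3).astype(int); q=W.reshape(-1,3)
    m=(c[:,2]>c[:,0]+30)&(np.hypot(q[:,0]-.5,q[:,1]+.206)<.05)&(q[:,2]>.07)&(q[:,2]<.25); t=q[m]; print(n,t[:,2].min(),t[:,2].max())
    t=t[t[:,2]>.205]; print(t.mean(0),cv2.minAreaRect(t[:,:2].astype(np.float32)),np.hypot(*(t.mean(0)[:2]-ax)))
    v=q[:,:2]-np.array(ax); rr=np.hypot(*v.T); th=np.degrees(np.arctan2(v[:,1],v[:,0]))%360
    for nm,lo,hi,z0,z1 in(('branch',.085,.1,.195,.22),('toe',.08,.128,.006,.014)):
        mm=(rr>lo)&(rr<hi)&(q[:,2]>z0)&(q[:,2]<z1)&(abs(th-198)<14); print(nm,mm.sum(),np.median(th[mm]))
E
```

```text
22.9 [ 0.5015 -0.2057  0.3165] 106.36654520022147 0.06473052775323436 [-0.27 -0.27 -0.06] [ 0.05  0.02 -0.  ]
along -0.02463665042096784 lateral -7.950497653101598e-05 eye z - branch z 0.128548563631697
scene 0.08890569039293672 0.22165697085210123
[ 0.50698361 -0.2059421   0.21392049] ((0.5056228637695312, -0.20624913275241852), (0.010550456121563911, 0.039203327149152756), 18.732009887695312) 0.06130089530397487
branch 19 197.61769594752852
toe 124 198.10182535097317
wrist 0.0970003087711705 0.22222556202277355
[ 0.49900793 -0.20585247  0.21789073] ((0.486017107963562, -0.20973514020442963), (0.03823056071996689, 0.03961743786931038), 16.24345588684082) 0.0676711497190541
branch 274 196.52195576626167
toe 1050 197.25878397477504
```

View pics/c6.png

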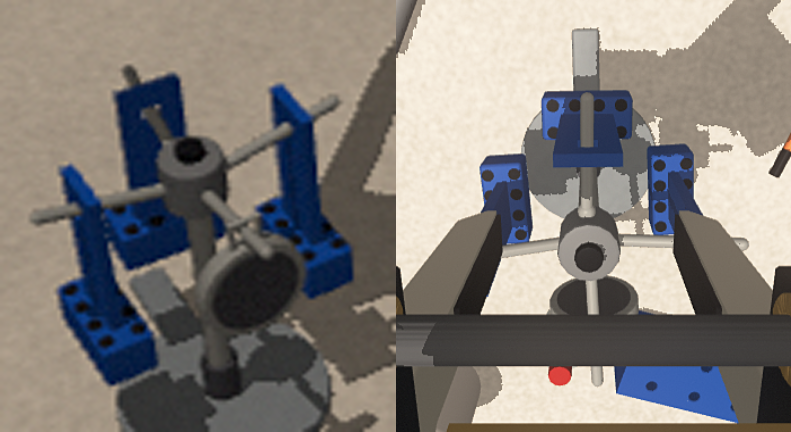

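The carrier hangs on the branch (588,130), about 64 mm out, with the branch in line with the toe (588,50). I'll let it settle, check for motion, and hand in.

Emit:
play_rows --slide '[[0,0,-0.02],[0,0,-0.02],[0,0,0],[0,0,0],[0,0,0],[0,0,0],[0,0,0],[0,0,0]]' --twist '[[0,0,0],[0,0,0],[0,0,0],[0,0,0],[0,0,0],[0,0,0],[0,0,0],[0,0,0]]'

```text
t: 23.8
tool_pos: [0.5015, -0.2057, 0.3265]
orientation: [-0.447, 3.108, 0.002]
force: [-0.4, 0.9, -0.2]
opening: 0.0651
gripper_force: 0.0
```

Emit:
play_rows --slide '[[0,0,0],[0,0,0],[0,0,0],[0,0,0],[0,0,0],[0,0,0],[0,0,0],[0,0,0]]' --twist '[[0,0,0],[0,0,0],[0,0,0],[0,0,0],[0,0,0],[0,0,0],[0,0,0],[0,0,0]]'

```text
t: 24.6
tool_pos: [0.5015, -0.2057, 0.3266]
orientation: [-0.447, 3.108, 0.002]
force: [0.8, 0.8, -0.5]
opening: 0.065
gripper_force: 0.0
```

```bash
python3 - <<'E'
from h import *
ms=[]
for i in range(10):
    I,W=cloud('scene'); c=I.reshape(-1,3).astype(int); q=W.reshape(-1,3)
    t=q[(c[:,2]>c[:,0]+30)&(np.hypot(q[:,0]-.5,q[:,1]+.206)<.05)&(q[:,2]>.07)&(q[:,2]<.25)]; ms.append(t.mean(0))
d=np.ptp(np.array(ms),axis=0); print(d,ms[0])
if d.max()<.002: print(robot.close_job())
E
```

```text
[0.00019606 0.00016695 0.00069172] [ 0.51171484 -0.21369039  0.15168452]
the job is handed in; nothing more can be done
None
```

The job is handed in: the tree's empty branch stands within about 1° of the toe, and the carrier hangs freely and at rest on it about 64 mm out, at roughly 25 s of the 72 s allowed.

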